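# Hang up the training cup

### The arm

A 7-joint arm with a two-finger parallel gripper is mounted at the origin on the work surface. World frame = base frame: x ahead of the robot, y to its left, z up, the work surface at z = 0. Lengths are in m, angles in rad, forces in N, time in s.
With the tool pointing down it reaches from about 0.425 to 0.95 m from the base axis. Payload 4.7 kg.
Tool frame: the origin (TCP) lies on the centre line of the jaws, within the pads' length; the fingertips stand robot.nose_length ahead of it and the grasp point (between the pads) lies 8 mm behind it (robot.nose_length is the distance from the TCP to the fingertips, in m); z points along the fingers, y is the line along which they close (so a half turn about z gives the same grasp; the last joint's range is limited). The gripper opens to 85 mm and grips with 20 to 120 N. Pads are 22 mm wide; open, the fingers measure 114 mm over their backs; the gripper's body (76 mm by 85 mm) begins 54 mm behind the grasp point. The pads swing forward as they close: fully open they stand 13 mm farther back than shut.
Start: joints at [1.155, 0.469, -0.049, 1.532, 0.024, 1.141, -0.082], TCP at [0.255, -0.625, 0.242] pointing down, gripper open.
Joint ranges: [-2.59, 2.59], [-0.33, 1.99], [-1.39, 1.29], [0.1, 2.45], [-1.04, 4.18], [0.21, 1.99], [-2.66, 2.66]. Speed limits (rad/s): [2.57, 2.57, 3.14, 3.14, 3.14, 3.14, 3.14].

### API

Orientations are given as [roll, pitch, yaw] about the fixed x, y, z axes, in that order (R = Rz(yaw) Ry(pitch) Rx(roll)).
In Python, from plant import robot gives the robot as it stands. Calls block until the motion is done:
- robot.goto(position, orientation): joint-space move of the TCP to a pose.
- robot.move_straight(position, vel=0.15, attitude=None, contact_N=None): straight line of the TCP; attitude=None keeps the orientation; vel is the mean speed in m/s. With contact_N (N) it stops when the force on the tool has changed by that much, and returns True; else False.
- robot.move_joints(angles): joint-space move.
- robot.grip(opening, strength=None): opening from 0.0 (shut) to 1.0 (fully open); strength is the grip in N (None keeps the last); returns when the fingers have stopped.
- robot.sleep(seconds).
- robot.inverse_kinematics(position, orientation): joint angles nearest the present ones, or None.
- robot.sense(): the state.
- robot.grab_frame(name): name is "scene" or "top" or "wrist"; returns a dict with "image" (400x640x3 uint8, red, green, blue), "range_z" (400x640 float32, m along the optical axis (not along the pixel's ray), 0 where there is no reading), "fx", "fy", "cx", "cy" (pixels), "dist_coeffs" ([k1, k2, p1, p2, k3] as OpenCV has them; the pictures are not rectified), "R" (3x3) and "t" (3): a world point X has camera coordinates R X + t. Camera axes: x right, y down, z forward; pixel columns grow to the right and rows downward; lengths in m; the calibration is good to about 2 mm. A picture is of the moment at which its call begins.
A pose or a line that the arm cannot do raises robot.IKError and nothing moves.
- robot.close_job(): hands the job in; it is judged then, once.
The state is a dict: "t": time; "joint_pos": joint angles; "joint_velocities": joint speeds; "effort": joint torques, N m; "tcp_pos": TCP position; "tcp_rot": TCP orientation; "wrist_force": force on the tool from outside, world axes, zero at the start; "torque": the same for the moment, N m; "opening": opening from 0.0 (shut) to 1.0 (fully open); "gripper_force": force on a finger pad.
Only numpy, scipy, OpenCV 4.12 (cv2) and the standard library are available. Lean on these libraries where they do the work, as an engineer would, in place of code of your own. Each camera call takes 0.05 s, during which the arm holds its last target. There are 200 camera calls.

### The job

The meal is over. Hang the two-handled training cup by one of its handles on the hook of the drying stand, and leave it hanging there freely and still. Do not knock over or push about the other things.

Things in the scene. Friction and masses are not known exactly. Their poses are not given: they have to be found in the camera images.
- cup: Lidded round training cup on the tray, with two closed loop handles (10 mm round bar) to its +y and -y, in its y-z plane, reaching 71 mm from its axis. Body 58 mm across, 88 mm tall; lid 62 mm across, 88 to 104 mm up; spout to 116 mm; about 150 g. Origin: centre of its underside, z up.
- cup_loop_a (a point): Centre of the opening of the cup's +y handle, 45 mm from the cup's axis and 52 mm above its underside. The opening runs from 29 to 61 mm from the axis and from 27 to 77 mm above the underside.
- cup_loop_b (a point): Centre of the opening of the cup's -y handle, 45 mm from the cup's axis and 52 mm above its underside. The opening runs from 29 to 61 mm from the axis and from 27 to 77 mm above the underside.
- stand: Drying stand, fixed: 130 mm disc foot 16 mm high, 12 mm round steel post and, on its top, a flat steel hook pointing to the stand's own -x: a level strap 16 mm wide, 8 mm thick, top face 246 mm above the table, reaching 96 mm from the post's axis, its last 6 mm turned up as a tip 20 mm high. Nothing else rises above the strap. Origin: centre of the foot's underside, z up.
- hook_seat (a point): Middle of the hook strap's top face, 50 mm out from the post's axis, 246 mm above the table; axes as the stand's.
- hook_tip (a point): Top of the hook's upturned tip, 93 mm out from the post's axis, 266 mm above the table.
- tray: High-chair tray lying fixed on the table: white, 320 mm by 560 mm, floor 8 mm thick, grey rim 20 mm high. Origin: centre of its underside.
- bowl: Bystander: open child's bowl, 116 mm across, 45 mm high, on the tray. Origin: centre of its underside.
- beaker: Bystander: open beaker without handles, 62 mm across the rim, 95 mm high, on the tray. Origin: centre of its underside.
- mug: Bystander: white one-handled mug, 76 mm across, 90 mm high, on the table. Origin: centre of its underside, handle to its +y.
- jar: Bystander: jar, 64 mm across, 80 mm high, on the table beyond the tray. Origin: centre of its underside.
- milk: Bystander: bottle, 72 mm across, 200 mm high, on the table to the left of the tray. Origin: centre of its underside.
- spoon: Bystander: child's spoon, 140 mm long, lying on the table to the robot's right, handle to its -x.

How it is judged:
By the outcome, as a careful person would: the job done as asked, in the order asked, and still so for the second after the job is handed in, with the robot touching nothing.
It also fails if it takes over 58 s, if anything falls off the work surface, if the arm or the gripper's body presses on something with over 40 N, if the wrist force passes 120 N, or if a joint passes its speed limit or range.

## Working session

There is one attempt and no reset: what is moved stays moved. The work goes in short steps, each a Python script; the robot and the scene stay as the last script left them, time stands still between calls to the robot, and variables do not carry over. Pictures are saved under pics/ and viewed, at most 10 in all, crops included, and the job is handed in when it is done.

```bash
ls; mkdir -p pics
python3 - <<'E'
from plant import robot
import cv2, numpy as np, pickle
d={}
for n in ["scene","top"]:
    f=robot.grab_frame(n); d[n]=f
    cv2.imwrite(f"pics/{n}0.png",f["image"][:,:,::-1])
    print(n,f["fx"],f["fy"],f["cx"],f["cy"],f["dist_coeffs"],(-f["R"].T@f["t"]).round(3),f["R"][2].round(3))
pickle.dump(d,open("d0.pkl","wb"))
s=robot.sense(); print(s["t"],s["tcp_pos"],s["tcp_rot"],robot.nose_length,s["opening"])
E
```

```text
pics
scene 474.10116416396625 474.10116416396625 321.5915899766572 195.51152330582718 [-0.12038881  0.          0.          0.          0.        ] [ 1.111 -0.526  1.419] [-0.362  0.406 -0.839]
top 480.6644626599899 480.6644626599899 323.289284262949 187.65627410476733 [-0.13645365  0.          0.          0.          0.        ] [0.23  0.086 1.754] [ 0.199  0.015 -0.98 ]
0.1 [ 0.25445266 -0.62465911  0.24136619] [-3.13983715e+00  7.77190027e-05  3.86850149e-01] 0.011 0.9995710269478348
```

View pics/scene0.png

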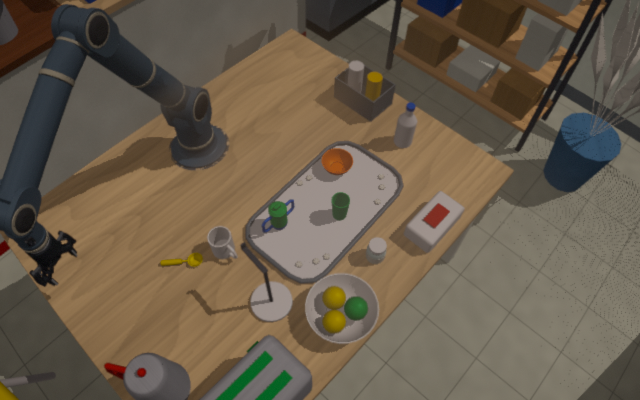

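View pics/top0.png

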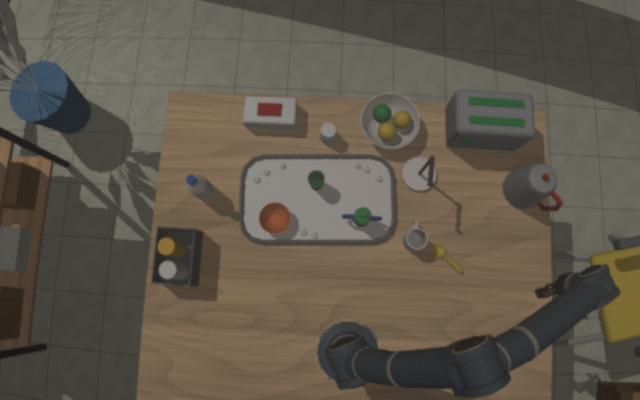

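Scene: cup at about (278,215), its blue handles at (266,226) and (290,205), stand foot at (271,301), hook from (267,270) to (243,246). Top: cup (362,216), handles (347,216) and (377,218), stand foot (419,174), hook near (430,170). Next I measure these with masks and depth.

```bash
cat > h.py <<'E'
import cv2, numpy as np
def rays(f,uv):
    K=np.array([[f["fx"],0,f["cx"]],[0,f["fy"],f["cy"]],[0,0,1]])
    n=cv2.undistortPoints(np.float64(uv).reshape(-1,1,2),K,np.array(f["dist_coeffs"])).reshape(-1,2)
    return np.c_[n,np.ones(len(n))]          # camera coords, z=1
def cam(f): return -f["R"].T@f["t"]
def plane(f,uv,z):
    d=rays(f,uv)@f["R"]; c=cam(f)
    return c+d*((z-c[2])/d[:,2])[:,None]
def cloud(f,mask):
    v,u=np.nonzero(mask&(f["range_z"]>0)); uv=np.c_[u,v]
    return uv,(rays(f,uv)*f["range_z"][v,u][:,None]-f["t"])@f["R"]
def hsv(f): return cv2.cvtColor(f["image"],cv2.COLOR_RGB2HSV)
def blue(f): return cv2.inRange(hsv(f),(105,90,40),(130,255,255))>0
E
python3 - <<'E'
import pickle; from h import *
d=pickle.load(open("d0.pkl","rb"))
for n,f in d.items():
    allm=np.ones((400,640),bool); uv,P=cloud(f,allm)
    box=lambda a,b,c,e:(uv[:,0]>a)&(uv[:,0]<b)&(uv[:,1]>c)&(uv[:,1]<e)
    B=blue(f)[uv[:,1],uv[:,0]]
    w=box(255,300,195,235) if n=="scene" else box(335,390,205,228)
    q=P[B&w]; print(n,"blue",len(q),q.mean(0),q.min(0),q.max(0))
    xy=q[:,:2]-q[:,:2].mean(0); print("dir",np.linalg.svd(xy,full_matrices=False)[2][0])
    H=hsv(f)[uv[:,1],uv[:,0]]; G=(H[:,0]>45)&(H[:,0]<90)&(H[:,1]>80)
    q=P[G&w]; print("green",len(q),q.mean(0),q.min(0),q.max(0)); t=q[q[:,2]>.10]; print(len(t),t.mean(0),t.min(0),t.max(0))
    w=box(235,300,235,325) if n=="scene" else box(395,450,145,210)
    q=P[w&(P[:,2]>.22)&(P[:,2]<.3)]; print("hook",len(q)); print(q[::max(1,len(q)//25)].round(3).tolist())
    g=q[:,:2]; print(g.mean(0),np.linalg.svd(g-g.mean(0),full_matrices=False)[2][0])
    q=P[w&(P[:,2]>.010)&(P[:,2]<.022)]; print("foot",len(q),np.median(q,0),q.min(0),q.max(0))
    im=f["image"][190:320,190:330] if n=="scene" else f["image"][140:250,330:480]
    cv2.imwrite(f"pics/{n}_c.png",cv2.resize(im[:,:,::-1],None,fx=4,fy=4,interpolation=cv2.INTER_CUBIC))
E
```

```text
scene blue 68 [ 0.47585849 -0.03674919  0.07022443] [ 0.46889849 -0.09629775  0.02775883] [0.48254986 0.03742452 0.10021693]
dir [-0.02449132 -0.99970004]
green 375 [ 0.48475314 -0.03462731  0.09497532] [ 0.44376257 -0.05815565  0.02892733] [0.50644228 0.00086924 0.13095197]
237 [ 0.47931784 -0.0311249   0.11185307] [ 0.44376257 -0.05815565  0.10028202] [0.50644228 0.00086924 0.13095197]
hook 245
[[0.561, -0.227, 0.265], [0.564, -0.227, 0.258], [0.567, -0.236, 0.263], [0.569, -0.226, 0.245], [0.57, -0.238, 0.252], [0.573, -0.234, 0.243], [0.579, -0.235, 0.248], [0.584, -0.235, 0.249], [0.585, -0.234, 0.243], [0.593, -0.236, 0.251], [0.597, -0.233, 0.245], [0.602, -0.231, 0.244], [0.61, -0.231, 0.248], [0.603, -0.243, 0.244], [0.609, -0.241, 0.244], [0.614, -0.242, 0.246], [0.618, -0.242, 0.245], [0.623, -0.242, 0.246], [0.628, -0.243, 0.249], [0.632, -0.243, 0.25], [0.637, -0.241, 0.246], [0.645, -0.24, 0.25], [0.648, -0.237, 0.244], [0.655, -0.236, 0.246], [0.661, -0.234, 0.247], [0.651, -0.248, 0.24], [0.661, -0.242, 0.241], [0.662, -0.241, 0.225]]
[ 0.6110135  -0.23739316] [ 0.995
[... 684 characters left out ...]
.243], [0.637, -0.23, 0.249], [0.638, -0.234, 0.231], [0.631, -0.231, 0.246], [0.629, -0.235, 0.241], [0.624, -0.237, 0.249], [0.621, -0.24, 0.25], [0.619, -0.244, 0.244], [0.61, -0.23, 0.251], [0.608, -0.234, 0.247], [0.604, -0.233, 0.249], [0.601, -0.234, 0.246], [0.598, -0.234, 0.246], [0.594, -0.234, 0.248], [0.59, -0.237, 0.251], [0.588, -0.241, 0.247], [0.583, -0.229, 0.238], [0.578, -0.231, 0.245], [0.576, -0.235, 0.242], [0.571, -0.237, 0.248], [0.563, -0.232, 0.271], [0.56, -0.229, 0.269], [0.56, -0.23, 0.251]]
[ 0.60964766 -0.23639299] [-0.99644441  0.08425276]
foot 679 [ 0.6496257  -0.22762347  0.01614482] [ 0.51773711 -0.3551742   0.01001823] [ 0.76656531 -0.1544752   0.02198639]
```

Run:
```python
import cv2,numpy as np
a=cv2.imread("pics/scene_c.png");b=cv2.imread("pics/top_c.png");h=min(a.shape[0],b.shape[0])
s=[cv2.resize(x,(400,int(x.shape[0]*400/x.shape[1]))) for x in(a,b)];H=max(x.shape[0] for x in s)
cv2.imwrite("pics/both.png",np.hstack([np.pad(x,((0,H-x.shape[0]),(0,0),(0,0))) for x in s]))
```

```text
(no output)
```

View pics/both.png

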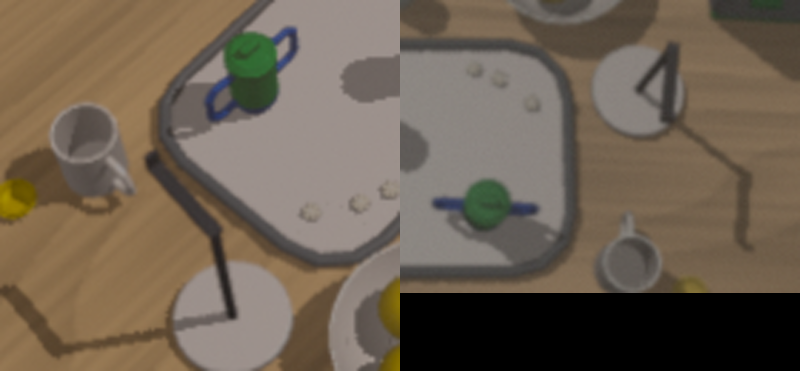

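The crops agree with the depth: the cup sits at about (0.473, -0.029) with its handles along ±y, and the hook runs from the post at (0.657, -0.241) to the tip at (0.563, -0.232). I'll go above the cup for a closer look with the wrist camera.

Run:
```python
from plant import robot
from h import *
import pickle
pi=np.pi
for y in (pi/2,-pi/2):
    for p in ([.473,-.029,.15],[.473,-.029,.36],[.607,-.191,.27],[.50,-.191,.31]): 
        q=robot.inverse_kinematics(p,[pi,0,y]); print(round(y,2),p,None if q is None else np.round(q,2))
robot.move_straight([.255,-.62,.42],vel=.25)
y=min((pi/2,-pi/2),key=lambda y:(lambda q:9 if q is None else abs(q[6]))(robot.inverse_kinematics([.473,-.029,.36],[pi,0,y])))
print("yaw",y); robot.goto([.473,-.029,.36],[pi,0,y])
f=robot.grab_frame("wrist"); pickle.dump(f,open("w1.pkl","wb")); cv2.imwrite("pics/w1.png",f["image"][:,:,::-1])
print(cam(f),f["R"][2],robot.sense()["t"])
uv,P=cloud(f,np.ones((400,640),bool)); H=hsv(f)[uv[:,1],uv[:,0]]
near=np.hypot(P[:,0]-.473,P[:,1]+.029)<.1
G=near&(H[:,0]>45)&(H[:,0]<90)&(H[:,1]>80); B=near&blue(f)[uv[:,1],uv[:,0]]
t=P[G&(P[:,2]>.105)&(P[:,2]<.117)]; 
if len(t): print("lid",len(t),t.min(0),t.max(0),cv2.minEnclosingCircle(np.float32(t[:,:2])))
q=P[B&(P[:,2]>.03)]
if len(q): print("blue",q.min(0),q.max(0),np.linalg.svd(q[:,:2]-q[:,:2].mean(0),full_matrices=False)[2][0])
```

```text
1.57 [0.473, -0.029, 0.15] [ 0.5   0.32 -0.63  2.07  0.26  0.83 -0.28]
1.57 [0.473, -0.029, 0.36] [ 0.62  0.09 -0.69  1.79  0.06  1.28 -0.09]
1.57 [0.607, -0.191, 0.27] [ 0.6   0.43 -0.5   1.58  0.22  1.19  0.05]
1.57 [0.5, -0.191, 0.31] [ 0.72  0.23 -0.52  1.75  0.12  1.2   0.17]
-1.57 [0.473, -0.029, 0.15] [-0.9   0.44  1.12  2.14 -0.53  0.88 -2.6 ]
-1.57 [0.473, -0.029, 0.36] None
-1.57 [0.607, -0.191, 0.27] [-0.48  0.59  1.11  1.64 -0.55  1.26 -2.4 ]
-1.57 [0.5, -0.191, 0.31] [-0.6   0.3   1.12  1.82 -0.29  1.21 -2.54]
yaw 1.5707963267948966
[0.47321595 0.03593482 0.49152369] [-7.05713697e-04 -2.62048744e-01 -9.65054381e-01] 3.2667
lid 1501 [ 0.44488048 -0.0561104   0.10500325] [0.50196045 0.00259914 0.11501336] ((0.47368380427360535, -0.026135768741369247), 0.03004647232592106)
blue [ 0.46924661 -0.09493973  0.08305263] [0.47858786 0.04157221 0.09675964] [-0.02521179 -0.99968213]
```

View pics/w1.png

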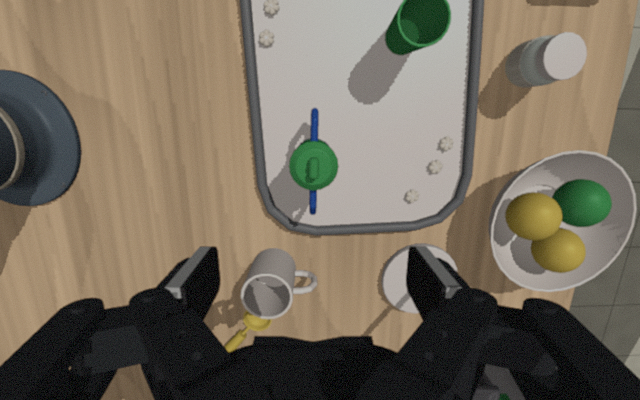

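The wrist view shows the cup lid at (314,165), with its handles vertical in the picture at (315,125) and (313,200). That puts the cup at (0.4735, -0.027) with a yaw of about -1.4°. Next I grasp it by the lid, with the jaws closing along x, and lift.

Run:
```python
from plant import robot
from h import *
import pickle
c=[.4735,-.027]; o=[np.pi,0,np.pi/2-.025]
robot.move_straight(c+[.22],vel=.2,attitude=o)
print(robot.move_straight(c+[.092],vel=.1,contact_N=8))
robot.grip(0.0,strength=40); s=robot.sense(); print(s["tcp_pos"],s["opening"],s["gripper_force"],s["wrist_force"])
robot.move_straight(c+[.36],vel=.15)
s=robot.sense(); print(s["t"],s["opening"],s["gripper_force"],s["wrist_force"],s["tcp_pos"])
d={n:robot.grab_frame(n) for n in("scene","top")}; pickle.dump(d,open("d1.pkl","wb"))
for n,f in d.items():
    uv,P=cloud(f,blue(f)); k=(np.hypot(P[:,0]-.473,P[:,1]+.029)<.1); q=P[k]
    print(n,k.sum(), q.min(0) if k.any() else 0,q.max(0) if k.any() else 0)
cv2.imwrite("pics/s1.png",cv2.resize(d["scene"]["image"][130:330,170:370,::-1],None,fx=3,fy=3))
```

```text
False
[ 0.47398978 -0.02706817  0.09293353] 0.7022724611554081 41.66431495919824 [-0.59229525  0.1344216   6.92616882]
7.8583 0.7037712571845315 43.449267111718655 [ 0.57870875  0.31049369 -1.16030527] [ 0.47313174 -0.02704026  0.35925446]
scene 0 0 0
top 48 [ 0.46841109 -0.00331381  0.01536387] [0.52716648 0.03489404 0.36592514]
```

View pics/s1.png

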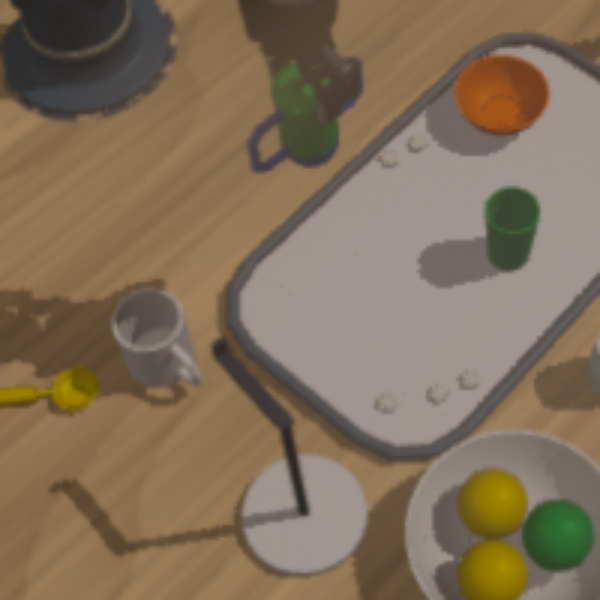

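The cup is held upright and level, with jaw opening 0.70 and grip 43 N. The free -y handle is clear at crop (265,140). Next I go to just beyond the tip at threading height and check.

```bash
cat >> h.py <<'E'
TH=-.087
ux=np.array([-np.cos(TH),-np.sin(TH),0]); yc=np.array([-np.sin(TH),np.cos(TH),0])
S=np.array([.607,-.237,.0])
O=[np.pi,0,np.pi/2+TH]
def tcp(out,z,dy=0): return S+ux*(out-.05)+yc*(.045+dy)+[0,0,z]   # cup at hook station `out`
E
python3 - <<'E'
from plant import robot
from h import *
import pickle
robot.move_straight(tcp(.121,.36),vel=.15,attitude=O)
robot.move_straight(tcp(.121,.286),vel=.12)
s=robot.sense(); print(s["t"],s["tcp_pos"],tcp(.121,.286),s["tcp_rot"])
d={n:robot.grab_frame(n) for n in("scene","top","wrist")}; pickle.dump(d,open("d2.pkl","wb"))
f=d["scene"]; h=hsv(f)
m=cv2.inRange(h,(105,60,25),(135,255,255))>0
uv,P=cloud(f,m); k=(np.linalg.norm(P[:,:2]-tcp(.121,0)[:2],axis=1)<.09)&(P[:,2]>.15); q=P[k]-[*tcp(.121,0)[:2],0]
l=np.c_[q@-ux,q@yc,q[:,2]]; print(k.sum()); print(l[l[:,1]<0].min(0),l[l[:,1]<0].max(0),np.median(l[l[:,1]<0],0))
u,v=240,240; cv2.imwrite("pics/s2.png",cv2.resize(f["image"][170:320,170:320,::-1],None,fx=4,fy=4))
cv2.imwrite("pics/s2.png",np.hstack([cv2.resize(f["image"][175:325,190:290,::-1],(400,600)),cv2.resize(d["top"]["image"][130:280,370:470,::-1],(400,600))]))
E
```

```text
10.025 [ 0.54071229 -0.18590448  0.28680264] [ 0.54017859 -0.18600098  0.286     ] [3.14010170e+00 2.29712817e-04 1.48398912e+00]
152
[-0.00285712 -0.07060486  0.21403432] [ 0.02852259 -0.00324591  0.29421677] [ 0.00376102 -0.050549    0.26370645]
```

View pics/s2.png

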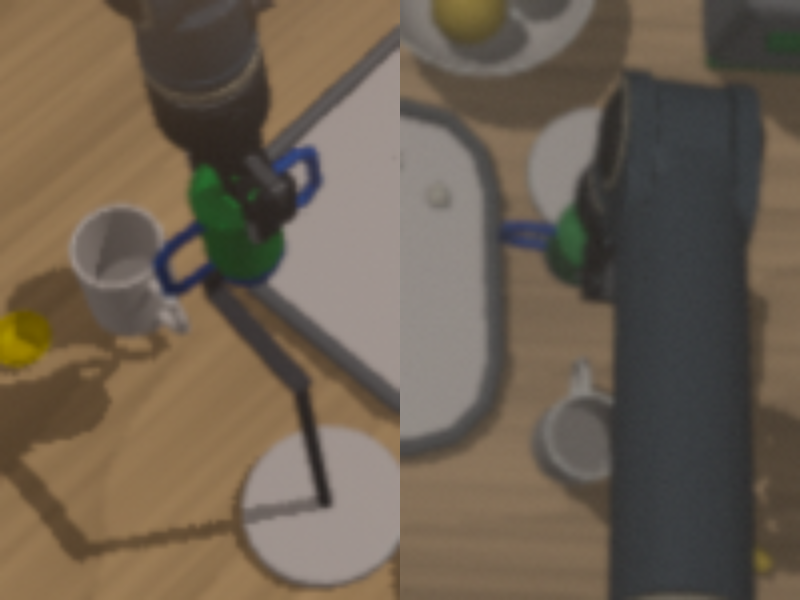

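Left crop: the -y handle loop, at (185,258), stands just in front of the hook tip at (212,285). The depth puts its outer edge at -70.6 mm and its z range at 0.214–0.294, as planned. Next I thread it along the strap with a contact guard.

Run:
```python
from plant import robot
from h import *
import pickle
hit=robot.move_straight(tcp(.052,.286),vel=.06,contact_N=5)
s=robot.sense(); print(hit,s["t"],s["tcp_pos"],tcp(.052,.286),s["wrist_force"])
hit2=None
if not hit:
    hit2=robot.move_straight(tcp(.052,.245),vel=.03,contact_N=3)
    s=robot.sense(); print(hit2,s["t"],s["tcp_pos"],s["wrist_force"],s["torque"])
f=robot.grab_frame("scene"); cv2.imwrite("pics/s3.png",cv2.resize(f["image"][190:320,190:320,::-1],None,fx=4.5,fy=4.5))
```

```text
False 11.475 [ 0.60860068 -0.19204317  0.28607101] [ 0.60891763 -0.19199641  0.286     ] [ 0.09489737 -0.46924285 -2.60190946]
True 12.525 [ 0.60884396 -0.19133811  0.25084776] [-0.00766502 -0.39251136  2.49062121] [-0.09241723 -0.17505883  0.02611286]
```

View pics/s3.png

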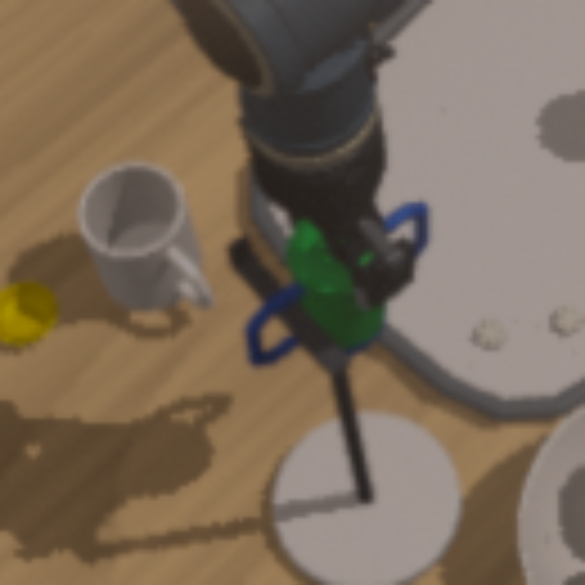

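The strap passes through the loop, which is around the hook at (285,310) in the crop, and the handle's top bar touched the strap at the expected height. Before releasing, I tilt the cup about the strap edge towards its hanging attitude so that it won't drop hard.

```bash
cat >> h.py <<'E'
from scipy.spatial.transform import Rotation as Ro
PIV=S+yc*.008+[0,0,.246]
P0=np.array([.6088,-.1915,.2515])
def tilt(deg,lift=.001):
    R=Ro.from_rotvec(ux*np.radians(deg))     # top of cup leans to +y
    return PIV+R.apply(P0-PIV)+[0,0,lift],(R*Ro.from_euler("xyz",O)).as_euler("xyz")
E
python3 - <<'E'
from plant import robot
from h import *
ok=[a for a in range(0,51,5) if robot.inverse_kinematics(*tilt(a)) is not None]; print(ok)
for a in (10,20,40): print(a,tilt(a)[0].round(3),Ro.from_euler("xyz",tilt(a)[1]).apply([0,0,1]).round(2))
for a in range(5,41,5):
    if a not in ok: break
    p,o=tilt(a)
    try: robot.move_straight(p,vel=.04,attitude=o)
    except robot.IKError as e: print(a,"IK",e); break
    s=robot.sense(); print(a,round(s["t"],2),(s["tcp_pos"]-p).round(4),s["wrist_force"].round(1),s["torque"].round(2),round(s["opening"],3))
    if np.linalg.norm(s["wrist_force"])>15: break
f=robot.grab_frame("scene"); cv2.imwrite("pics/s4.png",cv2.resize(f["image"][190:320,190:320,::-1],None,fx=4.5,fy=4.5))
E
```

```text
[0, 5, 10, 15, 20, 25, 30, 35, 40, 45, 50]
10 [ 0.609 -0.191  0.246] [-0.02 -0.17 -0.98]
20 [ 0.609 -0.192  0.239] [-0.03 -0.34 -0.94]
40 [ 0.608 -0.197  0.227] [-0.06 -0.64 -0.77]
5 12.82 [ 0.0001  0.0024 -0.0001] [0.4 0.4 0.5] [ 0.3  -0.02 -0.01] 0.698
10 13.07 [ 0.      0.0014 -0.0003] [0.1 2.1 0. ] [ 0.49 -0.08 -0.02] 0.7
15 13.32 [ 0.0001  0.0007 -0.0003] [0.2 2.8 0.4] [ 0.61 -0.06 -0.05] 0.698
20 13.57 [ 0.0001  0.0004 -0.0003] [-0.5  3.2  0.7] [ 0.81 -0.05  0.01] 0.704
25 13.82 [ 0.0001  0.0003 -0.0004] [-0.4  3.3  0.9] [ 0.97 -0.1   0.03] 0.702
30 14.07 [ 0.0001  0.0004 -0.0005] [-0.5  4.7  1.4] [ 1.13 -0.07 -0.02] 0.698
35 14.32 [ 0.0002  0.0005 -0.0007] [-0.   5.3  1.1] [ 1.25 -0.07 -0.05] 0.701
40 14.57 [ 0.0002  0.0006 -0.0009] [0.6 5.6 0.3] [ 1.39 -0.12 -0.04] 0.698
```

View pics/s4.png

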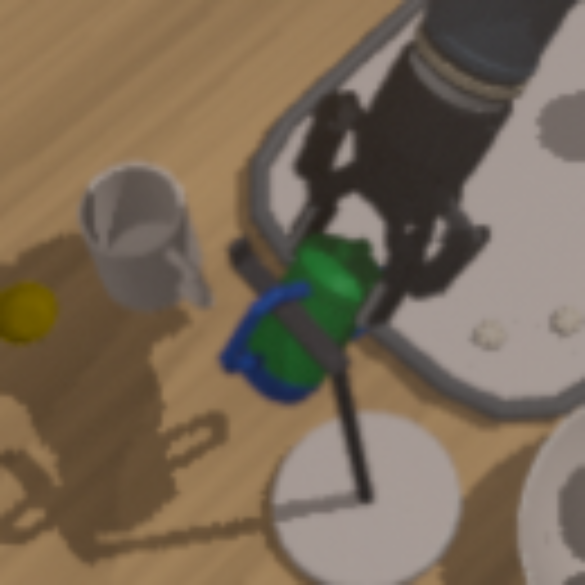

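The cup is tilted 40°, with the handle hanging over the strap at (290,310), and forces are small. Now I release it and retreat along the tool axis.

Run:
```python
from plant import robot
from h import *
for g in (.72,.76,.85,1.0): robot.grip(g,strength=20)
robot.sleep(.4)
s=robot.sense(); print(s["t"],s["wrist_force"].round(1),s["opening"])
p,o=tilt(40); z=Ro.from_euler("xyz",o).apply([0,0,1])
robot.move_straight(s["tcp_pos"]-z*.13,vel=.06)
def meas():
    f=robot.grab_frame("scene"); h=hsv(f); m=(cv2.inRange(h,(45,80,25),(90,255,255))>0)
    uv,P=cloud(f,m); k=(np.linalg.norm(P[:,:2]-S[:2],axis=1)<.13)&(P[:,2]>.09)&(P[:,2]<.3); print(robot.sense()["t"],k.sum(),P[k].mean(0).round(4),P[k].min(0).round(3),P[k].max(0).round(3)); return f
meas(); robot.sleep(2); meas(); robot.sleep(.5); f=meas()
cv2.imwrite("pics/s5.png",cv2.resize(f["image"][180:330,170:320,::-1],(600,600)))
```

```text
16.0 [ 0.   0.7 -1.1] 0.9994199275541117
18.3667 454 [ 0.618  -0.2155  0.2166] [ 0.584 -0.261  0.175] [ 0.656 -0.169  0.25 ]
20.4167 454 [ 0.618  -0.2153  0.2165] [ 0.587 -0.26   0.176] [ 0.656 -0.168  0.247]
20.9667 454 [ 0.618  -0.2155  0.2164] [ 0.585 -0.26   0.176] [ 0.658 -0.17   0.25 ]
```

View pics/s5.png

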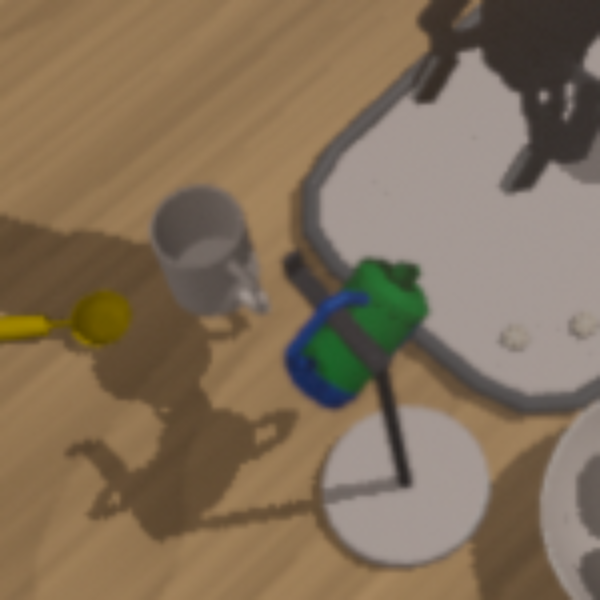

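The cup hangs still by its handle on the strap, with the bar crossing the strap at (340,310). The gripper is clear, and the mug, spoon and tray are where they were.

```bash
python3 -c "
from plant import robot
print(robot.close_job())"
```

```text
the job is handed in; nothing more can be done
None
```

The training cup hangs freely and still by its -y handle on the drying stand's hook, the last check showed the gripper clear and nothing nearby moved, and I handed the job in at about 21 s.

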